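# Clear and start the bake timer

## Task

Clear the bake timer on the worktop by pressing its round key fully down and letting it come back up, then start it by pressing its single wide bar key fully down and letting it come back up. Leave the key with two parallel strips unpressed, and do not push aside the foil cup, small timer, roll of tape or spice jar that stand round it.

Things in the scene. Friction and masses are not known exactly. Their poses are not given: they have to be found in the camera images.
- timer_console: bake timer: fixed white wedge-shaped console, 360 mm wide (y), 211 mm deep. Origin on the worktop under the middle of the key row; x to its back, y along the row, z up. Its key panel faces the robot (-x), slopes 35 degrees from level and is 100 mm high over the origin. Three white keys 105 mm apart, in varying order, each on a steel plate 74 x 90 mm; key tops stand 16 mm out from the panel.
- hood_edge (a point): middle of the free edge of the console's fixed splash hood: a clear plate with a steel edge over the full width, square to the panel, 57 mm upslope of the keys' centre line, reaching 105 mm out from the panel, its edge about 220 mm high. It overhangs the keys, so a vertical tool cannot reach them; come in tilted about 25 to 40 degrees, along the panel's normal. Axes as the console's
- round_key_top (a point): centre of the top face of the round key (flat disc, 60 mm diameter; the clear key). z axis points out of the panel (press along -z), x upslope, y along the row. Moves with the key
- bar_key_top (a point): centre of the top face of the bar key (one rectangle, 78 mm along the row, 30 mm up the slope; the start key). Axes as for the round key
- twin_key_top (a point): centre between the top faces of the two-strip key (two parallel strips, each 60 mm up the slope and 20 mm wide, 16 mm apart, moving as one). Axes as for the round key
- round_key (a joint): how far the round key is pressed in: 0 up, 0.008 m fully down; its spring takes 1.2 N to start and 4 N to bottom
- bar_key (a joint): how far the bar key is pressed in: 0 up, 0.008 m fully down, same spring
- twin_key (a joint): how far the two-strip key is pressed in: 0 up, 0.008 m fully down, same spring
- foil_cup: loose foil baking cup, 85 mm across, 48 mm high, in front of the console; origin under its centre
- small_timer: loose white pocket timer lying on its back, 66 x 66 x 24 mm, in front of the console; origin under its centre (not the bake timer to be started)
- tape_roll: loose roll of tan tape lying flat, 94 mm diameter, 25 mm high, beside the console; origin under its centre
- spice_jar: loose spice jar with a dark cap, 44 mm diameter, 105 mm high, beside the console; origin under its centre

How it is judged (in metres and radians):
On the way, in this order (a step that is already met when the one before it is completed fails the run):
1. the round key is pressed fully down (value of joint round_key above 0.0066 m and value of joint bar_key below 0.0025 m), for 0.05 s.
2. the round key is let back up (value of joint round_key below 0.0015 m and value of joint bar_key below 0.0025 m), for 0.05 s.
3. then the bar key is pressed fully down, the round key staying up (value of joint bar_key above 0.0066 m and value of joint round_key below 0.0025 m), for 0.05 s.
4. the bar key is let back up (value of joint bar_key below 0.0015 m), for 0.05 s.
At the end, for the whole second after the job is handed in: after the round key and then the bar key have each gone down at least 6.6 of their 8 mm and come back, all three keys are up (within 1.5 mm) and the foil cup, small timer, roll of tape and spice jar are within 30 mm of where they stood (value of joint each of round_key, bar_key, twin_key below 0.0015 m and distance of each of foil_cup, small_timer, tape_roll, spice_jar from where it was at the start of the episode below 0.03 m); the robot touches nothing.
It fails at once if the two-strip key is pressed (more than 3 mm) (value of joint twin_key above 0.003 m).
It fails at once if a thing round the console is pushed aside (more than 30 mm) or knocked over (distance of any of foil_cup, small_timer, tape_roll, spice_jar from where it was at the start of the episode above 0.03 m or angle between any of foil_cup, small_timer, tape_roll, spice_jar's own z axis and vertical above 0.6 rad).
It also fails if it takes over 40 s, if anything falls off the work surface, if the arm or the gripper's body presses on something with over 40 N, if the wrist force passes 120 N, or if a joint passes its speed limit or range.

## Robot

A 6-joint arm with a two-finger parallel gripper is mounted at the origin on the work surface; the furniture and walls round the work are solid. World frame = base frame: x ahead of the robot, y to its left, z up, the work surface at z = 0. Lengths are in mm, angles in rad, forces in N, time in s.
With the tool pointing down it reaches from about 300 to 1000 mm from the base axis. Payload 5.1 kg.
Tool frame: the origin (TCP) lies midway between the tips of the shut fingers; the grasp point (between the pads) lies 19 mm behind it; y points along the fingers, z is the direction in which the jaws open and shut, and the axes are right-handed (so a half turn about y gives the same grasp; the last joint's range is limited). The gripper opens to 95 mm and grips with 3 to 60 N. Pads are 20 mm wide; open, the fingers measure 119 mm over their backs; the gripper's body (75 mm by 180 mm) begins 59 mm behind the grasp point.
Start: joints at [1.111, 0.124, 1.65, -0, 1.367, -0.083], TCP at [239.185, 604.38, 214.656] pointing down, gripper open.
Joint ranges: [-2.61, 2.61], [-1.02, 2.33], [0.03, 2.71], [-1.35, 4.49], [0.32, 2.68], [-2.91, 2.91]. Speed limits (rad/s): [2.57, 2.57, 3.14, 3.14, 3.14, 3.14].

## Interface

Orientations are given as a unit quaternion [w, x, y, z].
In Python, from rig import ctrl gives the robot as it stands.
- The arm moves only by the tool drive_tool, never from a script. Its argument "series" is a list that holds one entry, the list of rows, each a list of 7 numbers: the shift along the tool's x, y, z scaled (see below), then the turn, a rotation vector about the tool's x, y, z scaled (see below), then the opening, from 0 (shut) to 1 (fully open). A call has exactly 8 rows; each row is the pose to reach, as a shift and turn from the pose commanded when the call began, along the tool's axes at that moment; what a row does not reach only later rows make up. The controller multiplies each number of a shift by 0.8 m and each number of a turn by 2 rad. A row lasts 1/10 s, in which the tool goes at most 50 mm and 8.59 degrees, less where a joint would pass 70% of its speed; a pose out of reach is approached as far as the arm can. A call with a number of a shift or a turn outside -1 to 1 is refused whole. A call with a gripper value outside its range is refused whole. The fingers move at their own pace and stop on an object; "squeeze" is the grip in N (left out, the last holds). Time passes only in rows, so rows that repeat a pose let the fingers close, or fill a call up. It gives the time, the measured TCP pose, the force and the opening at its end, in the units of the state.
- ctrl.observe(): the state, without advancing time (a new reading comes with each control period).
- ctrl.get_image(name): name is "scene" or "top" or "wrist"; returns (picture, depth): 480x640x3 uint8, blue, green, red; 480x640 float32, mm along the optical axis (not along the pixel's ray), 0 where there is no reading.
- ctrl.calibration(name): a dict with "fx", "fy", "cx", "cy" (pixels), "origin" and "attitude" of the camera in the world. Camera axes: x right, y up, looking along -z (the intrinsics and any distortion apply to the point x, -y, -z); pixel columns grow to the right and rows downward; lengths in mm; the calibration is good to about 2 mm. A picture is of the moment at which its call begins: read the wrist's pose just before it. calibration takes no time and is no camera call; for the wrist camera it gives the pose at the moment of the call.
- ctrl.job_done(): hands the job in, once; it reports no verdict.
The state is a dict: "time": time; "q": joint angles; "qvel": joint speeds; "tau": joint torques, N m; "ee_pos": TCP position; "tcp_rot": TCP orientation; "ft_force": force on the tool from outside, world axes, zero at the start; "ft_torque": the same for the moment, N m; "grip_width": finger opening in mm.
Only numpy, scipy, OpenCV 4.12 (cv2) and the standard library are available. Lean on these libraries where they do the work, as an engineer would, in place of code of your own. Each camera call takes 0.05 s, during which the arm holds its last target. There are 200 camera calls.

## Working session

There is one attempt and no reset: what is moved stays moved. The work goes in short steps, Python scripts to look and compute and a tool call to move; the robot and the scene stay as the last step left them, time stands still between calls to the robot, and variables do not carry over. Pictures are saved under pics/ and viewed, about 8 in all and at most 12, crops included, and the job is handed in when it is done.

Besides the shell and the picture viewer there is one more tool, called after "Call:" in YAML: its name, and indented under it one key for each argument. drive_tool: Moves the arm, as the interface text tells. Its arguments: {"type":"object","properties":{"series":{"type":"array"},"squeeze":{"type":"number"}},"required":["series"]}

```bash
mkdir -p pics; ls; python3 - <<'E'
from rig import ctrl
import cv2,numpy as np
o=ctrl.observe();print(o)
for n in("scene","top"):
    c=ctrl.calibration(n);print(n,c)
    im,d=ctrl.get_image(n);cv2.imwrite(f"pics/{n}0.png",im);np.save(f"pics/{n}0.npy",d);print((d>0).mean())
E
```

```text
pics
{'time': 0.0, 'q': array([ 1.11139418e+00,  1.24456666e-01,  1.65164453e+00, -1.98473359e-05,
        1.36749191e+00, -8.25900481e-02]), 'qvel': array([ 1.42627103e-03,  8.01664742e-04, -1.28161408e-03,  1.24253480e-04,
       -9.78683195e-05, -6.51303200e-04]), 'tau': array([-6.69411966e-04, -4.17624915e+01, -3.59924054e+01,  7.73771689e-02,
        4.94222820e-02, -1.94114837e-04]), 'ee_pos': array([238.91886698, 603.82071722, 213.43581398]), 'tcp_rot': array([-0.69391046,  0.69527705, -0.13261767,  0.13225225]), 'ft_force': array([ 0.20922234, -0.61720894, -1.27431152]), 'ft_torque': array([-0.02769664,  0.0304015 , -0.0279682 ]), 'grip_width': 95.25138213119934}
scene {'fx': 531.0551435223905, 'fy': 531.0551435223905, 'cx': 311.24861086090766, 'cy': 248.7240910068472, 'origin': array([  -9.28073283, -462.19020917, 1084.6252483 ]), 'attitude': array([ 0.84002611,  0.31392612, -0.15627499, -0.41398629])}
0.9837434895833334
top {'fx': 454.189221601031, 'fy': 454.189221601031, 'cx': 321.2896882713728, 'cy': 237.59939262778374, 'origin': array([ 452.59678852,   20.30882743, 1249.02518462]), 'attitude': array([ 0.70642282,  0.06211823, -0.04354651, -0.70371289])}
0.9959244791666667
```

View pics/scene0.png

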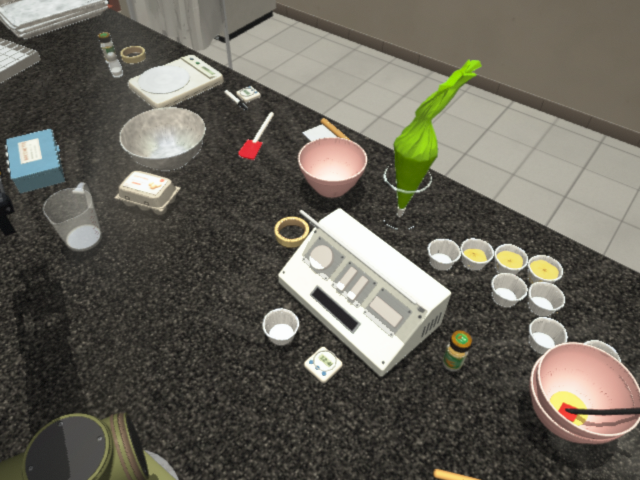

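View pics/top0.png

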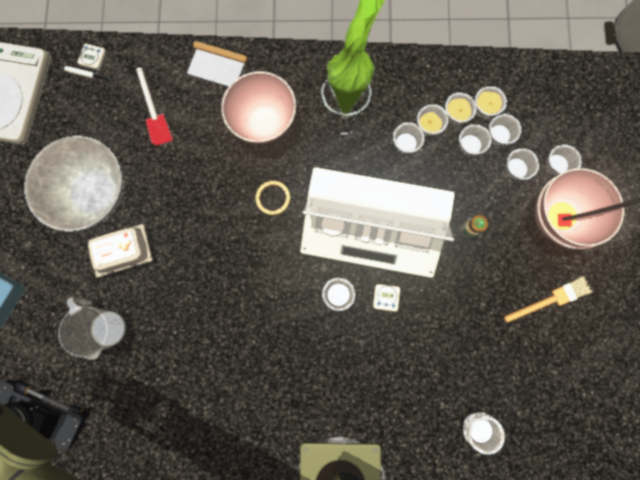

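The scene picture shows the console with the round key at about (320,257), the twin key at (352,285) and the bar key at (388,307). The cup is at (281,327), the small timer at (323,365), the tape at (292,232) and the jar at (457,350). The top view agrees, with the hood edge along row ~210–230.

```bash
cat > h.py <<'E'
import numpy as np
from scipy.spatial.transform import Rotation as R
from rig import ctrl
def rot(q): return R.from_quat(np.roll(q,-1))
def ray(c,u,v):
    d=np.array([(u-c["cx"])/c["fx"],-(v-c["cy"])/c["fy"],-1.0])
    return c["origin"],rot(c["attitude"]).apply(d)
def dp(c,D,u,v):
    o,d=ray(c,u,v); return o+d*D[int(round(v)),int(round(u))]
def pl(c,u,v,z):
    o,d=ray(c,u,v); return o+d*(z-o[2])/d[2]
E
python3 - <<'E'
import cv2,numpy as np
from h import *
for n,(x0,x1,y0,y1),k in(("scene",(270,460,200,380),4),):
    im=cv2.imread(f"pics/{n}0.png");cv2.imwrite(f"pics/{n}c.png",cv2.resize(im[y0:y1,x0:x1],None,fx=k,fy=k,interpolation=cv2.INTER_CUBIC)[:600])
s=ctrl.calibration("scene");t=ctrl.calibration("top")
D=np.load("pics/scene0.npy");T=np.load("pics/top0.npy")
for nm,u,v in[("round",320,257),("tw",352,285),("bar",388,307),("panel front",310,318),("top",390,260)]:print(nm,dp(s,D,u,v).round(1))
for nm,u,v in[("cup",339,294),("tim",387,298),("tape",272,198),("jar",479,224),("frontL",302,252),("frontR",432,273),("backL",312,170),("backR",453,190),("hoodL",308,205),("hoodR",450,234)]:print(nm,dp(t,T,u,v).round(1))
E
```

```text
round [657.3  19.1 110.9]
tw [642.3 -85.2  99.6]
bar [ 628.7 -189.6  117.8]
panel front [563.4 -23.   -0.6]
top [ 729.7 -129.   139.2]
cup [485.2   4.6   2.4]
tim [ 474.8 -123.7   17.7]
tape [ 7.538e+02  1.939e+02 -3.000e-01]
jar [ 660.8 -349.4  103.9]
frontL [595.6 104.2  39.8]
frontR [ 540.3 -239.7   44.8]
backL [ 8.357e+02  8.140e+01 -8.000e-01]
backR [ 777.7 -316.3   -4.7]
hoodL [691.6  81.1 186.4]
hoodR [ 452.6   20.3 1249. ]
```

View pics/scenec.png

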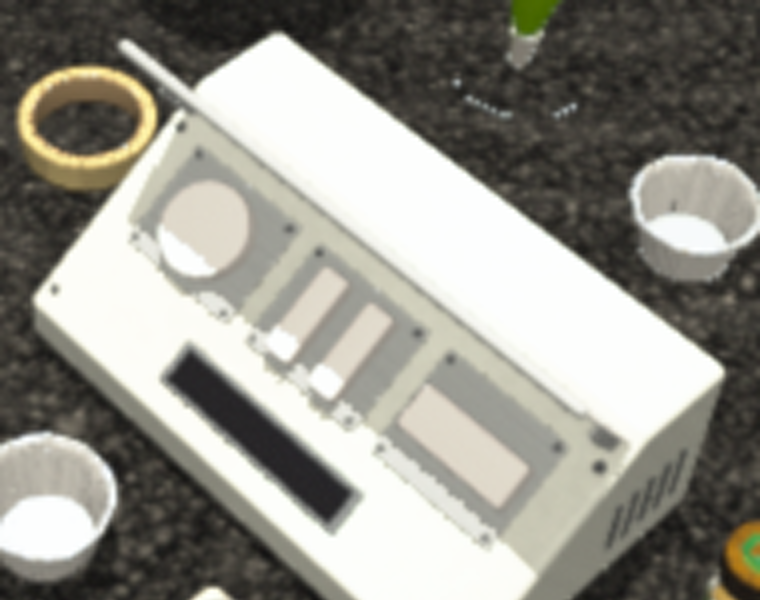

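```bash
python3 - <<'E'
import cv2
from h import *
s=ctrl.calibration("scene");t=ctrl.calibration("top")
D=np.load("pics/scene0.npy")
r=pl(s,321,257.2,113.1);b=pl(s,386,311,113.1);w=pl(s,352.5,282.5,113.1)
print("ray",r.round(1),w.round(1),b.round(1),np.linalg.norm(r-b))
ey=(r-b)/np.linalg.norm(r-b);print("yaw deg",np.degrees(np.arctan2(-ey[0],ey[1])))
for nm,u,v in[("round",321,257),("bar",386,311)]:
    P=np.array([dp(s,D,u+i,v+j) for i in range(-5,6) for j in range(-3,4)])
    m=P.mean(0);n=np.linalg.svd(P-m)[2][2];print(nm,m.round(1),n.round(3))
# panel slope: white front panel pixels
P=np.array([dp(s,D,u,v) for u in range(300,345,3) for v in range(255,345,3)])
ex=np.array([ey[1],-ey[0],0]);
# top check: project
def proj(c,p):
    q=rot(c["attitude"]).inv().apply(p-c["origin"]);return c["cx"]-c["fx"]*q[0]/q[2],c["cy"]+c["fy"]*q[1]/q[2]
for p in(r,w,b):print("top px",np.round(proj(t,p),1))
c0=(r+b)/2; n=np.array([-np.sin(.611)*ex[0],-np.sin(.611)*ex[1],np.cos(.611)])
up=np.array([np.cos(.611)*ex[0],np.cos(.611)*ex[1],np.sin(.611)])
print("n",n,"up",up,"ey",ey)
edge=c0-16*n+57*up+105*n
for k in(-180,0,180):print("edge",(edge+k*ey).round(1),np.round(proj(s,edge+k*ey),1),np.round(proj(t,edge+k*ey),1))
im=cv2.imread("pics/top0.png");cv2.imwrite("pics/topc.png",cv2.resize(im[160:285,290:465],None,fx=4,fy=4,interpolation=cv2.INTER_CUBIC))
E
```

```text
ray [656.8  15.8 113.1] [640.  -87.2 113.1] [ 620.  -190.5  113.1] 209.47641016609822
yaw deg -10.113626662381566
round [657.8  16.5 112.3] [-0.551  0.172  0.817]
bar [ 611.7 -194.1  126. ] [-0.65  -0.509 -0.564]
top px [335.1 224.8]
top px [375.9 231.3]
top px [417.2 239.3]
n [-0.56477256  0.1007399   0.81907474] up [ 0.8063475  -0.14383023  0.57368682] ey [0.17560087 0.98446144 0.        ]
edge [ 602.5 -263.8  218.7] [418.5 305.3] [458.2 240.2]
edge [634.1 -86.6 218.7] [353.7 254.1] [379.9 226.4]
edge [665.7  90.6 218.7] [298.1 210.2] [303.  212.9]
```

View pics/topc.png

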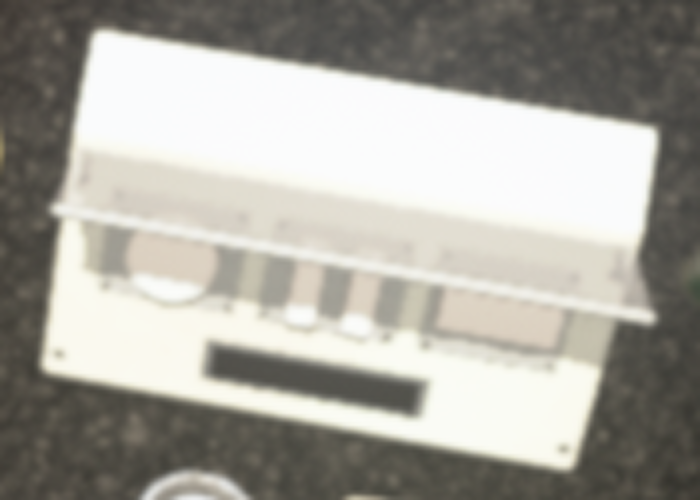

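```bash
cat >> h.py <<'E'
th=np.radians(35)
ex=np.array([0.98446,-0.17560,0]);ey=np.array([0.17560,0.98446,0]);ez=np.array([0,0,1.])
n=np.cos(th)*ez-np.sin(th)*ex; up=np.cos(th)*ex+np.sin(th)*ez
ROUND=np.array([657.3,18,113.1]);BAR=np.array([620.8,-188,113.1])
def rel(p,sgn=1):
    o=ctrl.observe();R0=rot(o["tcp_rot"])
    z=sgn*ey;y=-n;Rt=R.from_matrix(np.c_[np.cross(y,z),y,z])
    sh=R0.inv().apply(np.asarray(p)-o["ee_pos"])/800
    rv=(R0.inv()*Rt).as_rotvec()/2
    print("t",round(o["time"],2),"q",o["q"].round(2),"pos",o["ee_pos"].round(1),"F",o["ft_force"].round(1));print("shift",sh.round(4),"turn",rv.round(4))
E
python3 - <<'E'
from h import *
for p in(ROUND+200*n-6*up,):
    print(p)
    for s in(1,-1):rel(p+[0,0,60],s)
print(rot(ctrl.observe()["tcp_rot"]).as_matrix().round(2))
E
```

```text
[539.52885376  39.00706304 273.48895024]
t 0.1 q [ 1.11  0.12  1.65 -0.    1.37 -0.08] pos [238.9 603.9 213.5] F [-0.6  0.3 -1. ]
shift [ 0.6091 -0.1491 -0.5186] turn [ 0.0315 -0.0967 -0.3046]
t 0.1 q [ 1.11  0.12  1.65 -0.    1.37 -0.08] pos [238.9 603.9 213.5] F [-0.6  0.3 -1. ]
shift [ 0.6091 -0.1491 -0.5186] turn [0.4437 1.4065 0.0459]
[[ 0.93 -0.    0.37]
 [-0.37 -0.    0.93]
 [-0.   -1.   -0.  ]]
```

Call:
drive_tool:
  series:
    - [[0.06,-0.1,-0.05,0,0,0,0],[0.12,-0.149,-0.1,0,0,0,0],[0.2,-0.149,-0.17,0.01,-0.03,-0.1,0],[0.28,-0.149,-0.23,0.015,-0.05,-0.16,0],[0.35,-0.149,-0.29,0.02,-0.06,-0.2,0],[0.41,-0.149,-0.35,0.03,-0.09,-0.28,0],[0.47,-0.149,-0.4,0.0315,-0.0967,-0.3046,0],[0.52,-0.149,-0.44,0.0315,-0.0967,-0.3046,0]]

```text
time: 0.9
ee_pos: [410.4, 281.7, 323.6]
tcp_rot: [-0.653, 0.69, 0.154, 0.27]
ft_force: [1.2, -0.3, 0.6]
grip_width: 36.6
```

```bash
python3 - <<'E'
from h import *
rel(ROUND+200*n-6*up)
E
```

```text
t 0.9 q [ 0.77 -0.51  2.1  -0.52  1.21 -0.53] pos [410.4 281.7 323.6] F [ 1.2 -0.3  0.6]
shift [ 0.1369  0.1725 -0.2711] turn [-0.0009  0.0019  0.    ]
```

Call:
drive_tool:
  series:
    - [[0.02,0.02,-0.04,0,0,0,0],[0.04,0.04,-0.08,0,0,0,0],[0.06,0.06,-0.12,0,0,0,0],[0.08,0.09,-0.16,0,0,0,0],[0.1,0.12,-0.2,0,0,0,0],[0.12,0.15,-0.24,0,0,0,0],[0.136,0.17,-0.27,0,0,0,0],[0.136,0.17,-0.27,0,0,0,0]]

```text
time: 1.7
ee_pos: [538.4, 37.5, 274.3]
tcp_rot: [-0.653, 0.691, 0.149, 0.272]
ft_force: [-0.1, -0.2, -0.0]
grip_width: 0.3
```

```bash
python3 - <<'E'
from h import *
import cv2
for n_ in("wrist",):
    im,d=ctrl.get_image(n_);cv2.imwrite(f"pics/{n_}1.png",im)
im,d=ctrl.get_image("scene");cv2.imwrite("pics/scene1.png",im)
rel(ROUND+200*n-6*up);rel(ROUND+40*n-6*up);rel(ROUND-6*up)
E
```

```text
t 1.8 q [ 0.04 -0.54  2.2  -0.16  0.89 -1.29] pos [538.2  40.3 275.7] F [ 0.2  0.8 -0.2]
shift [ 0.      0.0034 -0.0013] turn [-0.0002 -0.0014 -0.0005]
t 1.8 q [ 0.04 -0.54  2.2  -0.16  0.89 -1.29] pos [538.2  40.3 275.7] F [ 0.2  0.8 -0.2]
shift [ 2.000e-04  2.034e-01 -1.400e-03] turn [-0.0002 -0.0014 -0.0005]
t 1.8 q [ 0.04 -0.54  2.2  -0.16  0.89 -1.29] pos [538.2  40.3 275.7] F [ 0.2  0.8 -0.2]
shift [ 0.0003  0.2534 -0.0014] turn [-0.0002 -0.0014 -0.0005]
```

View pics/scene1.png

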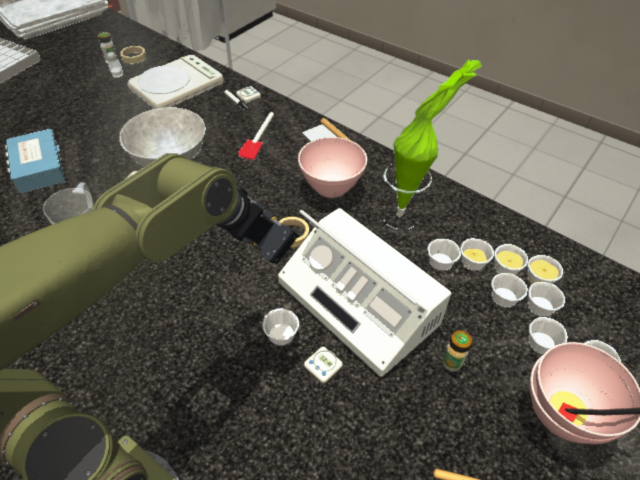

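View pics/wrist1.png

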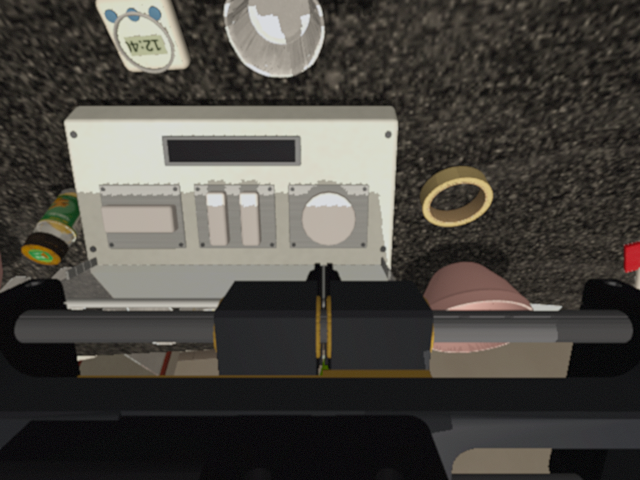

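The scene view shows the shut gripper over the round-key side, clear of the hood. The wrist view shows the panel square-on: round key at (329,218), bar at (139,220), hood edge near row 302. The body's long side lies along the row. I'll cross-check the key positions with wrist rays.

```bash
python3 - <<'E'
from h import *
c=ctrl.calibration("wrist")
print(c["origin"])
for u,v,K in((329,218,ROUND),(139,220,BAR)):
    o,d=ray(c,u,v);p=o+d*(n@(K-o))/(n@d);e=p-K
    print(p.round(1),"up",(e@up).round(1),"row",(e@ey).round(1))
E
```

```text
[386.82330712  67.58318705 375.7704    ]
[659.1  25.4 113.4] up 0.6 row 7.6
[ 623.8 -180.8  114.3] up 2.1 row 7.6
```

Call:
drive_tool:
  series:
    - [[0,0.03,0.003,0,0,0,0],[0,0.06,0.003,0,0,0,0],[0,0.1,0.003,0,0,0,0],[0,0.14,0.003,0,0,0,0],[0,0.18,0.003,0,0,0,0],[0,0.21,0.003,0,0,0,0],[0,0.23,0.003,0,0,0,0],[0,0.23,0.003,0,0,0,0]]

```text
time: 2.6
ee_pos: [641.9, 26.8, 123.3]
tcp_rot: [-0.654, 0.69, 0.152, 0.269]
ft_force: [-0.5, -0.3, -1.0]
grip_width: 0.5
```

```bash
python3 - <<'E'
from h import *
import cv2
im,d=ctrl.get_image("wrist");cv2.imwrite("pics/wrist2.png",im)
rel(ROUND-6*up+3*ey)
E
```

```text
t 2.65 q [ 0.   -0.12  2.15 -0.2   0.52 -1.25] pos [642.3  26.7 125. ] F [-0.8  0.1 -0.2]
shift [ 0.0007  0.0238 -0.0037] turn [-0.0012  0.0004 -0.0008]
```

View pics/wrist2.png

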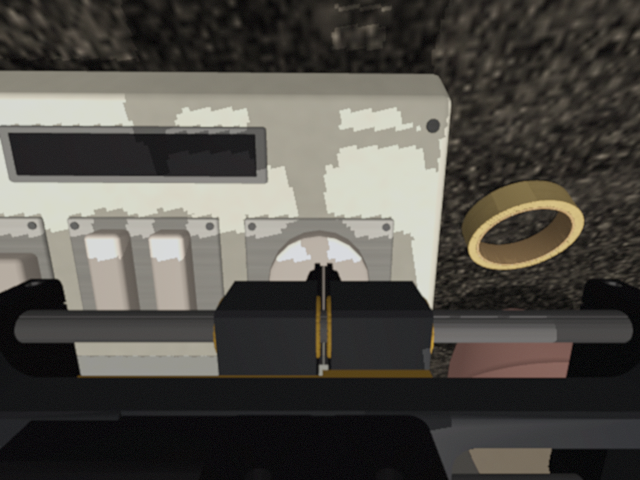

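The tip, at (321,268), sits over the round key, which spans columns 271–369. It is centred along the row and slightly downslope. I'm pressing now.

Call:
drive_tool:
  series:
    - [[0,0.01,0,0,0,0,0],[0,0.018,0,0,0,0,0],[0,0.022,0,0,0,0,0],[0,0.025,0,0,0,0,0],[0,0.028,0,0,0,0,0],[0,0.031,0,0,0,0,0],[0,0.033,0,0,0,0,0],[0,0.033,0,0,0,0,0]]

```text
time: 3.45
ee_pos: [658.0, 22.5, 104.4]
tcp_rot: [-0.654, 0.69, 0.152, 0.272]
ft_force: [-2.1, 1.2, 2.4]
grip_width: 0.4
```

```bash
python3 - <<'E'
from h import *
rel(ROUND-6*up+3*ey-8*n)
o=ctrl.observe();print("Fn",o["ft_force"]@n)
E
```

```text
t 3.45 q [-0.   -0.06  2.13 -0.21  0.47 -1.24] pos [658.   22.5 104.4] F [-2.1  1.2  2.4]
shift [-0.0012  0.0012 -0.002 ] turn [-0.0008 -0.0006  0.0004]
Fn 3.2926060761680054
```

Call:
drive_tool:
  series:
    - [[0,0.001,0,0,0,0,0],[0,0.002,0,0,0,0,0],[0,0.003,0,0,0,0,0],[0,0.0035,0,0,0,0,0],[0,0.004,0,0,0,0,0],[0,0.0045,0,0,0,0,0],[0,0.0045,0,0,0,0,0],[0,0.0045,0,0,0,0,0]]

```text
time: 4.25
ee_pos: [658.9, 22.4, 103.3]
tcp_rot: [-0.653, 0.69, 0.152, 0.271]
ft_force: [-27.0, 4.4, 23.3]
grip_width: 0.4
```

```bash
python3 - <<'E'
from h import *
rel(ROUND-6*up+3*ey-8*n)
o=ctrl.observe();print("Fn",o["ft_force"]@n)
E
```

```text
t 4.25 q [-0.   -0.05  2.12 -0.21  0.48 -1.24] pos [658.9  22.4 103.3] F [-27.    4.4  23.3]
shift [-0.0013 -0.0006 -0.002 ] turn [-0.0003 -0.0006 -0.0006]
Fn 34.73429341047447
```

Fully bottomed (35 N). Retracting.

Call:
drive_tool:
  series:
    - [[0,-0.01,0,0,0,0,0],[0,-0.03,0,0,0,0,0],[0,-0.06,0,0,0,0,0],[0,-0.1,0,0,0,0,0],[0,-0.14,0,0,0,0,0],[0,-0.16,0,0,0,0,0],[0,-0.16,0,0,0,0,0],[0,-0.16,0,0,0,0,0]]

```text
time: 5.05
ee_pos: [587.6, 34.7, 205.9]
tcp_rot: [-0.653, 0.69, 0.152, 0.272]
ft_force: [0.2, 0.1, -0.4]
grip_width: 0.3
```

```bash
python3 - <<'E'
from h import *
rel(BAR-3*up+3*ey+125*n)
E
```

```text
t 5.05 q [ 0.02 -0.35  2.19 -0.17  0.71 -1.27] pos [587.6  34.7 205.9] F [ 0.2  0.1 -0.4]
shift [ 0.0035 -0.01   -0.263 ] turn [-0.0007 -0.0005  0.0004]
```

Call:
drive_tool:
  series:
    - [[0.0005,-0.01,-0.03,0,0,0,0],[0.001,-0.01,-0.07,0,0,0,0],[0.0015,-0.01,-0.11,0,0,0,0],[0.002,-0.01,-0.16,0,0,0,0],[0.0025,-0.01,-0.2,0,0,0,0],[0.003,-0.01,-0.24,0,0,0,0],[0.0035,-0.01,-0.263,0,0,0,0],[0.0035,-0.01,-0.263,0,0,0,0]]

```text
time: 5.85
ee_pos: [547.5, -174.4, 211.7]
tcp_rot: [-0.654, 0.69, 0.15, 0.272]
ft_force: [0.8, 0.0, -0.7]
grip_width: 0.0
```

```bash
python3 - <<'E'
from h import *
rel(BAR-3*up+3*ey+20*n)
E
```

```text
t 5.85 q [-0.49 -0.41  2.22  0.26  0.76 -2.02] pos [ 547.5 -174.4  211.7] F [ 0.8  0.  -0.7]
shift [0.0023 0.1294 0.0031] turn [ 0.0003 -0.0026 -0.0013]
```

Call:
drive_tool:
  series:
    - [[0.001,0.02,0.001,0,0,0,0],[0.001,0.05,0.001,0,0,0,0],[0.001,0.08,0.001,0,0,0,0],[0.001,0.1,0.001,0,0,0,0],[0.001,0.12,0.001,0,0,0,0],[0.001,0.127,0.001,0,0,0,0],[0.001,0.127,0.001,0,0,0,0],[0.001,0.127,0.001,0,0,0,0]]

```text
time: 6.65
ee_pos: [606.6, -180.9, 131.2]
tcp_rot: [-0.654, 0.69, 0.152, 0.271]
ft_force: [-0.6, 0.5, -0.2]
grip_width: 0.6
```

```bash
python3 - <<'E'
from h import *
import cv2
im,d=ctrl.get_image("wrist");cv2.imwrite("pics/wrist3.png",im)
rel(BAR-3*up+3*ey)
E
```

```text
t 6.7 q [-0.45 -0.16  2.17  0.3   0.56 -2.05] pos [ 606.7 -181.1  131.8] F [ 0.1  0.7 -0.1]
shift [-0.0018  0.03   -0.0016] turn [-0.0007 -0.0004  0.0007]
```

View pics/wrist3.png

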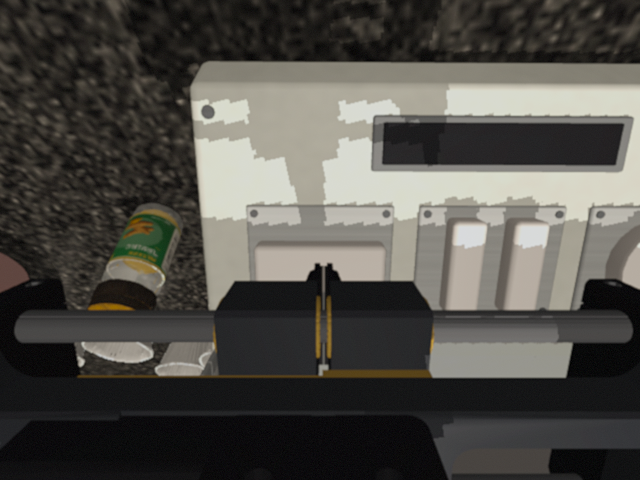

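The tip, at column 321, is centred on the bar (columns 255–385, downslope edge at row 241). The twin strips are well clear at columns 447–548. I'm pressing now.

Call:
drive_tool:
  series:
    - [[0,0.014,0,0,0,0,0],[0,0.024,0,0,0,0,0],[0,0.03,0,0,0,0,0],[0,0.033,0,0,0,0,0],[0,0.035,0,0,0,0,0],[0,0.037,0,0,0,0,0],[0,0.039,0,0,0,0,0],[0,0.039,0,0,0,0,0]]

```text
time: 7.5
ee_pos: [623.7, -184.4, 105.9]
tcp_rot: [-0.654, 0.69, 0.152, 0.271]
ft_force: [-9.6, 1.2, 6.8]
grip_width: 0.3
```

```bash
python3 - <<'E'
from h import *
rel(BAR-3*up+3*ey-8*n)
o=ctrl.observe();print("Fn",o["ft_force"]@n)
E
```

```text
t 7.5 q [-0.44 -0.08  2.15  0.32  0.5  -2.06] pos [ 623.7 -184.4  105.9] F [-9.6  1.2  6.8]
shift [-0.0008  0.0011 -0.0014] turn [-0.0009 -0.0002 -0.0004]
Fn 11.12714247085846
```

Call:
drive_tool:
  series:
    - [[0,0.0005,0,0,0,0,0],[0,0.001,0,0,0,0,0],[0,0.0015,0,0,0,0,0],[0,0.002,0,0,0,0,0],[0,0.002,0,0,0,0,0],[0,0.002,0,0,0,0,0],[0,0.002,0,0,0,0,0],[0,0.002,0,0,0,0,0]]

```text
time: 8.3
ee_pos: [624.0, -184.4, 105.7]
tcp_rot: [-0.654, 0.69, 0.152, 0.271]
ft_force: [-24.6, 4.3, 19.5]
grip_width: 0.8
```

Call:
drive_tool:
  series:
    - [[0,-0.01,0,0,0,0,0],[0,-0.03,0,0,0,0,0],[0,-0.07,0,0,0,0,0],[0,-0.12,0,0,0,0,0],[0,-0.17,0,0,0,0,0],[0,-0.22,0,0,0,0,0],[0,-0.25,0,0,0,0,0],[0,-0.25,0,0,0,0,0]]

```text
time: 9.1
ee_pos: [512.8, -165.5, 273.7]
tcp_rot: [-0.651, 0.69, 0.156, 0.275]
ft_force: [0.1, -0.2, 1.2]
grip_width: -0.1
```

```bash
python3 - <<'E'
from h import *
import cv2
a=cv2.imread("pics/scene0.png")
b,D1=ctrl.get_image("scene");cv2.imwrite("pics/sceneE.png",b)
w,_=ctrl.get_image("wrist");cv2.imwrite("pics/wristE.png",w)
D0=np.load("pics/scene0.npy")
for nm,(x0,x1,y0,y1) in dict(cup=(260,302,305,350),timer=(302,345,345,385),tape=(272,302,215,250),jar=(443,473,328,374),round=(308,333,245,270),twin=(338,368,265,302),bar=(370,404,296,326)).items():
    print(nm,"diff px",np.abs(a[y0:y1,x0:x1].astype(int)-b[y0:y1,x0:x1]).mean().round(1),"depth",np.median(D0[y0:y1,x0:x1]-D1[y0:y1,x0:x1]).round(1))
print(ctrl.observe()["ee_pos"],ctrl.observe()["ft_force"])
cv2.imwrite("pics/E.png",cv2.hconcat([cv2.resize(b,(400,300)),cv2.resize(w,(400,300))]))
E
```

```text
cup diff px 4.3 depth 0.5
timer diff px 10.3 depth 0.0
tape diff px 52.0 depth 735.2
jar diff px 1.7 depth 0.1
round diff px 92.8 depth 471.7
twin diff px 105.9 depth 348.8
bar diff px 29.6 depth 0.9
[ 512.11990923 -164.7719611   268.18153823] [0.04481357 0.45228892 0.45709306]
```

View pics/E.png

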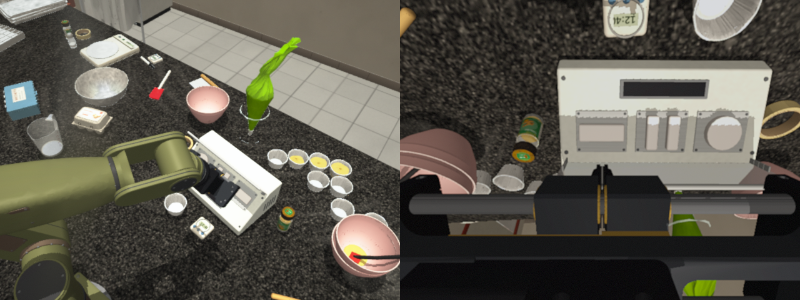

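The scene half shows the cup, small timer and jar unmoved. The wrist half shows all three keys up, with the tape at (780,120) where it was. The arm is clear of everything, so I'm handing in.

```bash
python3 -c "
from rig import ctrl
print(ctrl.observe()['time'],ctrl.job_done())"
```

```text
the job is handed in; nothing more can be done
9.2 None
```

I pressed the round key fully down and let it up, then did the same with the bar key, and handed the job in at 9.2 s. The hand-in gives no verdict.

- **Presses:** both came in along the panel normal with the fingers shut. The force along the normal reached about 35 N on the round key. On the bar key it was 11 N, then about 31 N when I pushed on. A key bottoms at 4 N, so both were fully down.
- **Keys at the end:** the last wrist picture showed all three keys up. I judged that by eye, without measuring key heights. The two-strip key was never approached.
- **Things round the console:** depths at the cup, small timer and jar had changed by 0.5 mm or less. The tape was hidden behind the arm in the scene view, so I checked it only by eye in the wrist view, where it looked in place.
- **Contact:** the force reading was near zero after I backed away, so the robot was touching nothing.
- **Disagreement:** the wrist camera placed the keys about 7 mm further along the row than my estimate from the scene and top cameras. I shifted my targets 3 mm that way, which is well inside the key sizes, and close-up pictures showed the tip centred on each key along the row.

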